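Short spin in the bench centrifuge

TASK

Give the tubes a short spin in the small bench centrifuge by pushing with the fingertips; nothing needs to be gripped: first push its open lid down until it is fully shut, then switch the power on by pressing the raised end of the rocker fully down, and last press the round key well down. The round key spins only while it is held, so finish with the fingertips still holding it down. Do not press the rocker or the round key before its turn, never press the long bar-shaped key (it releases the lid), do not raise the lid, and leave the things standing round the machine where they are.

Things in the scene. Friction and masses are not known exactly. Their poses are not given: they have to be found in the camera images.
- centrifuge: White bench centrifuge, fixed, 250 (x) x 180 (y) mm. Origin: footprint centre on the bench; +x to its back (hinge), z up. Front: flat console 71 mm high; 88 mm in front of the origin a row of three 50 x 50 mm black modules at y = -54, 0, +54 mm; which is where varies. Behind: round bowl, radius 84 mm, centre at x = +40 mm, rim 95 mm high, under the lid.
- lid_hinge (a point): Point on the lid's hinge axis at the back of the machine, 98 mm above the bench; the axis runs along the centrifuge's y. Does not move with the lid.
- lid (a joint): Lid angle in rad: 0 fully shut, grows as its front rises; starts at 0.35 to 0.8. Stiff hinge: stays where left; about 2 N of push 100 mm from the hinge closes it. Grey disc, radius 84 mm, 12 mm thick, centred 78 mm from the hinge axis, upper face 9 mm above the axis; front tab ends 172 mm from the axis. Shut, its top is 107 mm above the bench.
- lid_push (a point): Point on the lid's upper face on its middle line, 100 mm from the hinge axis; it moves with the lid.
- power_module: Black 50 x 50 x 3 mm plate with the power rocker. Origin: centre of its underside, 71 mm above the bench; axes as the centrifuge's.
- rocker (a joint): Power rocker angle in rad: 0 off (its +y end raised, 0.2 rad slope), 0.4 on (the +y end down, the other end raised). White, 26 (x) x 44 (y) mm, tilting about the x axis of its module through its centre, 82 mm above the bench. Stays where it is left; about 3 N on the raised end, 15 mm from the centre, tips it over.
- rocker_on_end (a point): Point on the upper face of the rocker 15 mm from its centre towards its +y end, the end to be pressed (raised when off; a small black ridge marks it). About 90 mm above the bench when off, 84 mm when on.
- spin_module: Black 50 x 50 x 3 mm plate with the round short-spin key. Origin: centre of its underside, 71 mm above the bench; axes as the centrifuge's.
- spin_key (a joint): Travel of the round key in m: 0 up, 0.007 fully down; spring-loaded, about 0.6 N to start and 5 N fully down; it comes back up when released.
- spin_key_top (a point): Centre of the top of the round white key (diameter 30 mm, 13 mm above its black plate, 87 mm above the bench when up).
- release_module: Black 50 x 50 x 3 mm plate with the lid-release key, a white bar 14 (x) x 36 (y) mm, top 87 mm above the bench. Not to be pressed. Origin: centre of its underside.
- release_key (a joint): Travel of the bar-shaped lid-release key in m, 0 up, 0.007 fully down; must stay up.
- eppi_rack: Loose orange rack with small tubes, 110 x 62 mm, 47 mm high, left of the centrifuge. Origin: centre of its underside. Leave alone.
- timer: Loose white bench timer, 67 x 63 x 18 mm, right of the centrifuge. Origin: centre of its underside. Leave alone.
- tape_roll: Loose roll of white tape, 68 mm across, 19 mm high, right of the centrifuge towards the back. Origin: centre of its underside. Leave alone.

How it is judged:
On the way, in this order (a step that is already met when the one before it is completed fails the run):
1. the lid is pushed fully shut (value of joint lid below 0.04 rad), for 0.2 s.
2. the power rocker is switched on (value of joint rocker above 0.34 rad), for 0.2 s.
3. the round key is pressed by the fingers (value of joint spin_key above 0.0045 m and contact force between the fingers and spin_module above 1 N), for 0.3 s.
At the end, for the whole second after the job is handed in: The lid is shut (under 0.04 rad), the rocker is on (over 0.34 rad), and the fingers hold the round key down (over 4.5 mm of its 7 mm, with more than 1 N); the bar-shaped key is up (all of step 3 and value of joint lid below 0.04 rad and value of joint rocker above 0.34 rad and value of joint release_key below 0.003 m); the arm keeps its last pose, push and grip.
It fails at once if the rocker is pressed over or the round key pressed while the lid is open (value of joint lid above 0.05 rad and (value of joint rocker above 0.2 rad or value of joint spin_key above 0.003 m)).
It fails at once if the round key is pressed before the power is on (value of joint spin_key above 0.003 m and value of joint rocker below 0.3 rad).
It fails at once if the bar-shaped lid-release key is pressed (value of joint release_key above 0.003 m).
It fails at once if the lid is raised (value of joint lid above 0.9 rad).
It fails at once if a thing standing round the machine is lifted or pushed away (over 25 mm) (distance of any of eppi_rack, timer, tape_roll from where it was at the start of the episode above 0.025 m).
It also fails if it takes over 40 s, if anything falls off the work surface, if the arm or the gripper's body presses on something with over 40 N, if the wrist force passes 120 N, or if a joint passes its speed limit or range.

ROBOT

A 6-joint arm with a two-finger parallel gripper is mounted at the origin on a cart in front of the work surface, level with it; the furniture and walls round the work are solid. World frame = base frame: x ahead of the robot, y to its left, z up, the work surface at z = 0. Lengths are in m, angles in rad, forces in N, time in s.
With the tool pointing down it reaches from about 0.375 to 0.975 m from the base axis. Payload 3.8 kg.
Tool frame: the origin (TCP) lies on the centre line of the jaws, within the pads' length; the fingertips stand 25 mm ahead of it and the grasp point (between the pads) lies 6 mm ahead of it; x points along the fingers, y is the direction in which the jaws open and shut, and the axes are right-handed (so a half turn about x gives the same grasp; the last joint's range is limited). The gripper opens to 85 mm and grips with 20 to 120 N. Pads are 22 mm wide; open, the fingers measure 114 mm over their backs; the gripper's body (76 mm by 85 mm) begins 54 mm behind the grasp point. The pads swing forward as they close: fully open they stand 13 mm farther back than shut.
Start: joints at [-1.178, 0.264, 1.604, -0, 1.274, -0.037], TCP at [0.281, -0.614, 0.256] pointing down, gripper open.
Joint ranges: [-2.63, 2.63], [-0.94, 2.18], [0.31, 2.57], [-1.31, 4.45], [0, 2.66], [-2.55, 2.55]. Speed limits (rad/s): [2.57, 2.57, 3.14, 3.14, 3.14, 3.14].

INTERFACE

Orientations are given as [roll, pitch, yaw] about the fixed x, y, z axes, in that order (R = Rz(yaw) Ry(pitch) Rx(roll)).
In Python, from bench import read_state, snapshot, camera_info, finish_job gives the robot as it stands.
- The arm moves only by the tool step_arm, never from a script. Its argument "motion" is a list of rows, each a list of 3 entries, a list of its own where there are three numbers: the turn, a rotation vector about the tool's x, y, z in rad, then the shift along the tool's x, y, z in mm, then the finger opening in mm, from 0 to 85.4. A call has exactly 5 rows; each row shifts and turns the pose as measured when the row begins, along the tool's axes as they then stand; what a row does not reach is not made up. A row lasts 1/8 s, in which the tool goes at most 62.5 mm and 10.7 degrees, less where a joint would pass 70% of its speed; a pose out of reach is approached as far as the arm can. A call with a gripper value outside its range is refused whole. The fingers move at their own pace and stop on an object; "squeeze" is the grip in N (left out, the last holds). Time passes only in rows, so rows that do not move let the fingers close, or fill a call up. It gives the time, the measured TCP pose, the force and the opening at its end, in the units of the state.
- read_state(): the state, without advancing time (a new reading comes with each control period).
- snapshot(name): name is "side" or "top"; returns the picture (400x640x3 uint8, red, green, blue); there is no depth.
- camera_info(name): a dict with "vfov" (degrees; the focal length in pixels is half the picture's height over the tangent of half this angle, whatever the lens; pixels are square), "cx", "cy" (the principal point, pixels), "dist" ([k1, k2, p1, p2, k3] as OpenCV has them; the pictures are not rectified), "R" (3x3) and "t" (3): a world point X has camera coordinates R X + t. Camera axes: x right, y down, z forward; pixel columns grow to the right and rows downward; lengths in m; the calibration is good to about 2 mm. A picture is of the moment at which its call begins. camera_info takes no time and is no camera call.
- finish_job(): hands the job in, once; it reports no verdict.
The state is a dict: "time_s": time; "qpos": joint angles; "qd": joint speeds; "joint_torque": joint torques, N m; "tool_pos": TCP position; "eef_rot": TCP orientation; "ft_force": force on the tool from outside, world axes, zero at the start; "torque": the same for the moment, N m; "width": finger opening in m.
Only numpy, scipy, OpenCV 4.12 (cv2) and the standard library are available. Lean on these libraries where they do the work, as an engineer would, in place of code of your own. Each camera call takes 0.05 s, during which the arm holds its last target. There are 200 camera calls.

## Working session

There is one attempt and no reset: what is moved stays moved. The work goes in short steps, Python scripts to look and compute and a tool call to move; the robot and the scene stay as the last step left them, time stands still between calls to the robot, and variables do not carry over. Pictures are saved under pics/ and viewed, about 8 in all and at most 12, crops included, and the job is handed in when it is done.

Besides the shell and the picture viewer there is one more tool, called after "Request:" by a JSON object that holds its "op" and its "data", one argument or row to a line. step_arm: Moves the arm, as the interface text tells. Its arguments: {"type":"object","properties":{"motion":{"type":"array","items":{"type":"array"}},"squeeze":{"type":"number"}},"required":["motion"]}

```bash
mkdir -p pics; python3 - <<'E'
from bench import *
import cv2
for n in ("side","top"):
    im=snapshot(n); cv2.imwrite(f"pics/{n}0.png",im[:,:,::-1]); c=camera_info(n); print(n,c)
print(read_state())
E
```

```text
side {'vfov': 55.89552668274701, 'cx': 320.93521083622716, 'cy': 199.51959821780306, 'dist': array([-0.0277264,  0.       ,  0.       ,  0.       ,  0.       ]), 'R': array([[ 0.82262333, -0.56854861, -0.00658305],
       [-0.24534077, -0.34448718, -0.90616582],
       [ 0.51293154,  0.74704823, -0.42287135]]), 't': array([-0.455986  ,  0.24907798,  0.53733375])}
top {'vfov': 49.463736347739335, 'cx': 320.3710155644587, 'cy': 202.20471852424166, 'dist': array([-0.01927745,  0.        ,  0.        ,  0.        ,  0.        ]), 'R': array([[-9.75167790e-04, -9.99978040e-01, -6.55497270e-03],
       [-9.87501367e-01,  1.99607260e-03, -1.57597795e-01],
       [ 1.57607418e-01,  6.31936021e-03, -9.87481629e-01]]), 't': array([0.04677449, 0.60528845, 0.84379488])}
{'time_s': 0.1, 'qpos': array([-1.17789044e+00,  2.64720323e-01,  1.60523845e+00, -1.89141427e-05,
        1.27372433e+00, -3.69173661e-02]), 'qd': array([ 0.00069327, -0.0020357 , -0.00373836,  0.00036743, -0.00211846,
       -0.00037261]), 'joint_torque': array([ 8.65061315e-05, -5.16708934e+01, -3.68588018e+01, -1.45235558e-04,
        6.25359782e-03,  1.71494588e-05]), 'tool_pos': array([ 0.2810254 , -0.61303955,  0.25505729]), 'eef_rot': array([-1.59906791,  1.5687058 ,  1.97235356]), 'ft_force': array([ 0.41094856, -0.14406145,  0.41086987]), 'torque': array([-0.0089467 ,  0.03390062,  0.055339  ]), 'width': 0.08539476593455549}
```

View pics/side0.png

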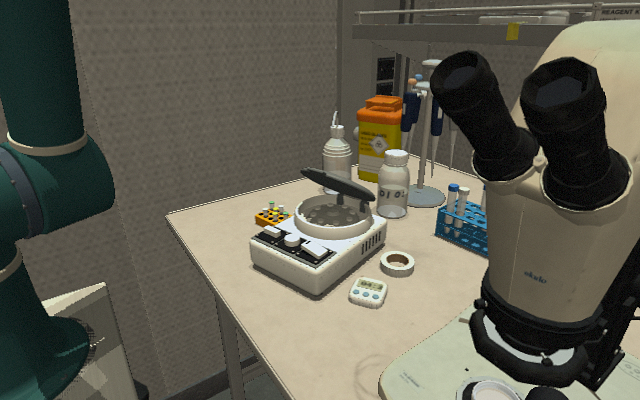

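View pics/top0.png

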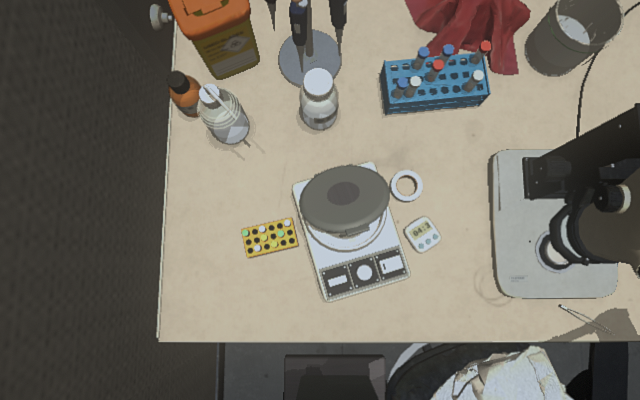

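The top view shows the machine at about (350,235), with the console row from (337,280) to (392,262) and the round key in the middle at (364,271). I'll zoom in to tell the rocker from the bar key.

```bash
python3 - <<'E'
import cv2,numpy as np
a=cv2.imread("pics/top0.png")[155:305,285:415]; b=cv2.imread("pics/side0.png")[160:300,245:395]
a=cv2.resize(a,None,fx=4,fy=4,interpolation=cv2.INTER_CUBIC); b=cv2.resize(b,(260,243))
a=a[:600]; b=cv2.resize(cv2.imread("pics/side0.png")[215:275,245:345],None,fx=2.7,fy=2.7,interpolation=cv2.INTER_CUBIC)
o=np.zeros((600,800,3),np.uint8); o[:a.shape[0],:520]=a; o[:b.shape[0],525:525+b.shape[1]]=b
cv2.imwrite("pics/z0.png",o)
E
```

```text
(no output)
```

View pics/z0.png

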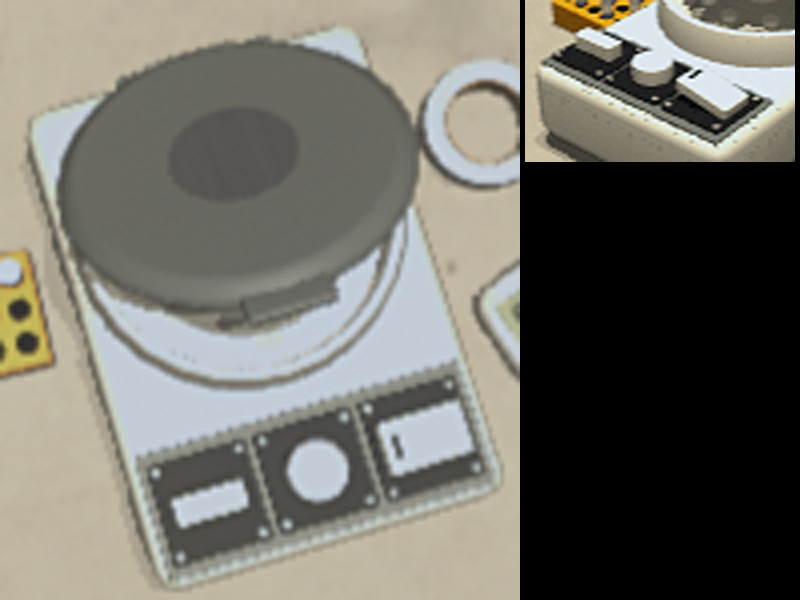

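```bash
cat > h.py <<'E'
import numpy as np, cv2
from scipy.spatial.transform import Rotation as Ro
from bench import *
def cam(n):
    c=camera_info(n); f=200/np.tan(np.radians(c['vfov']/2))
    return np.array([[f,0,c['cx']],[0,f,c['cy']],[0,0,1]]),c
def ray(n,uv):
    K,c=cam(n); p=cv2.undistortPoints(np.array([[uv]],float),K,c['dist'])[0,0]
    return -c['R'].T@c['t'], c['R'].T@np.r_[p,1]
def onz(n,uv,z):
    o,d=ray(n,uv); return o+d*(z-o[2])/d[2]
def proj(n,X):
    K,c=cam(n); return cv2.projectPoints(np.array(X,float).reshape(-1,1,3),cv2.Rodrigues(c['R'])[0],c['t'],K,c['dist'])[0][:,0]
E
python3 - <<'E'
from h import *
z=lambda u,v:((u+.5)/4-.5+285,(v+.5)/4-.5+155)
spin=onz("top",z(318,470),.087); bar=onz("top",z(210,503),.087); ridge=onz("top",z(397,447),.092); rk=onz("top",z(425,437),.087)
print(spin,bar,ridge,rk)
d=bar-rk; yaw=np.arctan2(-d[0],d[1]); print("yaw",yaw,np.linalg.norm(d))
ex=np.array([np.cos(yaw),np.sin(yaw),0]); ey=np.array([-ex[1],ex[0],0])
o=(spin+bar-54*.001*ey+rk+54*.001*ey)/3+.088*ex; o[2]=0; print("origin",o)
L=lambda x,y,zz:o+ex*x+ey*y+np.array([0,0,zz])
for nm,p in dict(hinge=L(.118,0,.098),push=L(.018,0,.107),spin=L(-.088,0,.087),rock=L(-.088,-.036,.09),corners=L(-.125,.09,.07)).items(): print(nm,p,proj("top",p),proj("side",p))
# lid angle: tab front end on vertical mid plane
c,r=ray("top",z(290,305)); h=L(.118,0,.098)
t=((h-c)@ey)/(r@ey)
P=c+r*t; print("tab pt",P, "angle check:")
for th in np.arange(.3,.85,.05):
    q=h-ex*(.172*np.cos(th))+np.array([0,0,.172*np.sin(th)]); print(round(th,2),proj("top",q)[0],proj("side",q)[0])
print("tabpix",z(290,300))
s=read_state(); print(Ro.from_euler('xyz',s['eef_rot']).as_matrix()); print(onz("top",(545,160),0.2),onz("top",(490,300),0),onz("top",(320,100),0.15))
E
```

```text
[ 0.46343192 -0.03801526  0.087     ] [0.44793442 0.01377534 0.087     ] [ 0.47420939 -0.07537876  0.092     ] [ 0.4789918  -0.08961714  0.087     ]
yaw 0.2918084583784088 0.1079563098684247
origin [ 0.54773253 -0.0126361   0.        ]
hinge [0.6607441 0.0213107 0.098    ] [[332.70106744 170.28034821]] [[354.07160724 195.4548682 ]]
push [ 0.56497159 -0.00745777  0.107     ] [[348.17933976 218.21393251]] [[326.91210768 207.32632303]]
spin [ 0.46345272 -0.03795235  0.087     ] [[364.09195976 272.11406186]] [[292.41377587 236.4688355 ]]
rock [ 0.47380937 -0.07243046  0.09      ] [[382.19274304 266.60147886]] [[306.90031265 241.26008679]]
corners [0.40212526 0.03759858 0.07      ] [[324.67876917 304.25304181]] [[246.34886315 237.07835204]]
tab pt [ 0.53255455 -0.01719531  0.1958294 ] angle check:
0.3 [360.23222364 249.57838458] [306.07281155 199.33946434]
0.35 [360.15079167 247.85804674] [306.92083538 194.94203172]
0.4 [359.9910577  245.88680818] [307.91325927 190.52968716]
0.45 [359.75123672 243.66392408] [309.04681893 186.12001306]
0.5 [359.42983089 241.18981911] [310.31744584 181.73070594]
0.55 [359.02566579 238.46618248] [311.72029356 177.3794313 ]
0.6 [358.53792644 235.49605648] [313.24977406 173.08367736]
0.65 [357.96619207 232.28391619] [314.89960314 168.86061068]
0.7 [357.31046906 228.83573772] [316.6628544  164.72693578]
0.75 [356.57122125 225.15905253] [318.53202071 160.69876157]
0.8 [355.74939647 221.2629853 ] [320.49908197 156.79147654]
tabpix (357.125, 229.625)
[[-8.17088099e-04  4.16714337e-01 -9.09037124e-01]
 [ 1.92423536e-03 -9.09035090e-01 -4.16715134e-01]
 [-9.99997815e-01 -2.08969435e-03 -5.90947084e-05]]
[ 0.65428858 -0.3438658   0.2       ] [ 0.40493785 -0.308851    0.        ] [0.78468721 0.04572817 0.15      ]
```

Release is at +y, spin in the centre and the rocker at -y. The lid angle is about 0.7 rad. I'll retract radially, away from the microscope, and close the fingers.

Request:
{"op": "step_arm", "data": {
  "motion": [
    [[0,0,0],[-5,-50,0],0],
    [[0,0,0],[-5,-55,0],0],
    [[0,0,0],[-5,-55,0],0],
    [[0,0,0],[-5,-50,0],0],
    [[-0.15,0,0],[0,0,-50],0]
  ],
  "squeeze": 40
}}

```text
time_s: 0.72
tool_pos: [0.2341, -0.3952, 0.2707]
eef_rot: [-1.644, 1.56, 2.076]
ft_force: [0.7, 0.2, 1.5]
width: 0.0002
```

```bash
cat >> h.py <<'E'
yaw=.292; o=np.array([.5477,-.0126,0]); ex=np.array([np.cos(yaw),np.sin(yaw),0]); ey=np.array([-ex[1],ex[0],0]); ez=np.array([0,0,1.])
L=lambda x,y,z:o+ex*x+ey*y+ez*z
def go(x,y,z):
    "turn and shift (mm) to bring TCP to machine coordinates, tool down, jaw y along machine x"
    s=read_state(); R=Ro.from_euler('xyz',s['eef_rot']); T=Ro.from_matrix(np.c_[-ez,ex,-ey])
    p=s['tool_pos']-o
    print("t",s['time_s'],"pos",s['tool_pos'].round(4),"machine",(np.array([p@ex,p@ey,p[2]])*1e3).round(1),"F",s['ft_force'].round(1),"w",round(s['width'],4),"q",s['qpos'].round(2))
    print("turn",(R.inv()*T).as_rotvec().round(3),"shift",(R.inv().apply(L(x,y,z)-s['tool_pos'])*1e3).round(1))
E
python3 -c "
from h import *
go(.018,0,.25)"
```

```text
t 0.725 pos [ 0.2341 -0.3952  0.2707] machine [-410.5 -276.2  270.7] F [0.7 0.2 1.5] w 0.0002 q [-1.09 -0.16  2.02 -0.    1.29 -0.1 ]
turn [-1.284 -0.007  0.008] shift [  22.6 -143.6 -489. ]
```

Request:
{"op": "step_arm", "data": {
  "motion": [
    [[-0.16,0,0],[0,0,-58],0],
    [[-0.16,0,0],[0,0,-58],0],
    [[-0.16,0,0],[0,0,-58],0],
    [[-0.16,0,0],[0,0,-58],0],
    [[-0.16,0,0],[0,5,-58],0]
  ]
}}

```text
time_s: 1.35
tool_pos: [0.4166, -0.1684, 0.2709]
eef_rot: [-2.527, 1.562, 2.014]
ft_force: [0.5, -1.0, -0.1]
width: 0.0001
```

```bash
python3 -c "
from h import *
go(.018,0,.25)"
```

```text
t 1.35 pos [ 0.4166 -0.1684  0.2709] machine [-170.4 -111.5  270.9] F [ 0.5 -1.  -0.1] w 0.0001 q [-0.44 -0.18  2.04  0.01  1.29 -0.27]
turn [-0.463 -0.008  0.003] shift [  21.6  118.9 -183.8]
```

Request:
{"op": "step_arm", "data": {
  "motion": [
    [[-0.155,-0.004,0],[0,30,-50],0],
    [[-0.155,-0.004,0],[0,20,-50],0],
    [[-0.155,0,0],[0,30,-35],0],
    [[0,0,0],[5,40,-10],0],
    [[0,0,0],[5,40,0],0]
  ]
}}

```text
time_s: 1.98
tool_pos: [0.5746, 0.0089, 0.2597]
eef_rot: [-1.798, 1.566, -3.051]
ft_force: [-0.3, -0.2, -0.2]
width: -0.0002
```

```bash
python3 -c "
from h import *
go(.018,0,.24)"
```

```text
t 1.975 pos [0.5746 0.0089 0.2597] machine [ 31.9  12.8 259.7] F [-0.3 -0.2 -0.2] w -0.0002 q [-0.03  0.08  1.82 -0.    1.25 -0.34]
turn [ 0.025 -0.001  0.004] shift [ 19.7 -14.1  12.5]
```

Request:
{"op": "step_arm", "data": {
  "motion": [
    [[0.025,0,0],[0,-14,12],0],
    [[0,0,0],[20,0,0],0],
    [[0,0,0],[15,0,0],0],
    [[0,0,0],[15,0,0],0],
    [[0,0,0],[15,0,0],0]
  ]
}}

```text
time_s: 2.6
tool_pos: [0.5642, -0.0078, 0.1914]
eef_rot: [-1.698, 1.565, -2.977]
ft_force: [0.1, 0.1, 1.9]
width: -0.0001
```

```bash
python3 -c "
from h import *
go(.018,0,.132)
cv2.imwrite('pics/s1.png',cv2.resize(snapshot('side')[130:310,200:440,::-1],None,fx=3,fy=3))"
```

```text
t 2.6 pos [ 0.5642 -0.0078  0.1914] machine [ 17.2  -0.2 191.4] F [0.1 0.1 1.9] w -0.0001 q [-0.06  0.11  1.91 -0.    1.13 -0.35]
turn [-0.    -0.001  0.006] shift [59.4  1.2 -0.1]
```

View pics/s1.png

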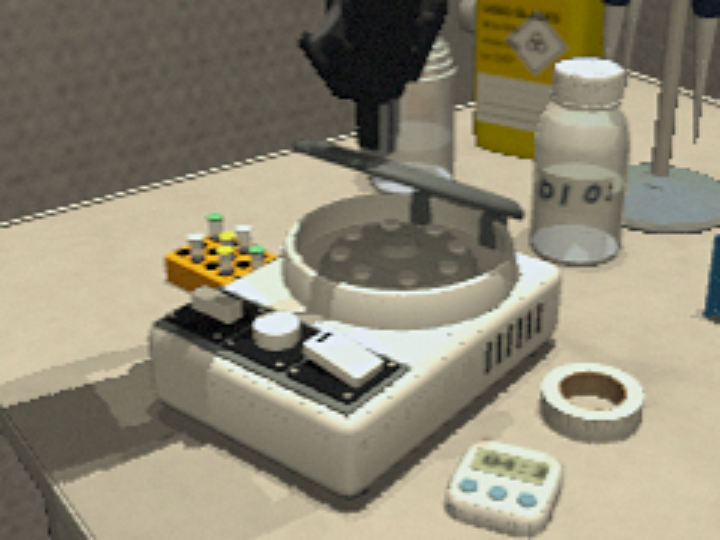

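The fingertips are touching the lid, at about crop (370,150), and closing it. The console at (275,330) is untouched. I'll keep pushing down.

Request:
{"op": "step_arm", "data": {
  "motion": [
    [[0,0,0],[15,0,0],0],
    [[0,0,0],[15,0,0],0],
    [[0,0,0],[12,0,0],0],
    [[0,0,0],[12,0,0],0],
    [[0,0,0],[6,0,0],0]
  ]
}}

```text
time_s: 3.28
tool_pos: [0.563, -0.008, 0.1311]
eef_rot: [-1.729, 1.561, -3.007]
ft_force: [-21.9, 0.5, 58.8]
width: 0.0001
```

```bash
python3 -c "
from h import *
go(.018,0,.132)"
```

```text
t 3.275 pos [ 0.563  -0.008   0.1311] machine [ 16.    0.  131.1] F [-21.9   0.5  58.8] w 0.0001 q [-0.06  0.17  1.96 -0.    1.02 -0.35]
turn [ 0.    -0.002  0.01 ] shift [-0.9  2.   0. ]
```

Request:
{"op": "step_arm", "data": {
  "motion": [
    [[0,0,0],[0,0,0],0],
    [[0,0,0],[0,0,0],0],
    [[0,0,0],[0,0,0],0],
    [[0,0,0],[-20,0,0],0],
    [[0,0,0],[-20,0,0],0]
  ]
}}

```text
time_s: 3.9
tool_pos: [0.5627, -0.0077, 0.1712]
eef_rot: [-1.789, 1.559, -3.068]
ft_force: [-0.6, -0.1, -0.3]
width: 0.0001
```

```bash
python3 -c "
from h import *
go(-.088,-.036,.15)
cv2.imwrite('pics/s2.png',cv2.resize(snapshot('side')[130:310,200:440,::-1],None,fx=3,fy=3))"
```

```text
t 3.9 pos [ 0.5627 -0.0077  0.1712] machine [ 15.8   0.4 171.2] F [-0.6 -0.1 -0.3] w 0.0001 q [-0.06  0.13  1.93 -0.    1.1  -0.35]
turn [ 0.    -0.003  0.012] shift [  22.3 -103.5   36.5]
```

View pics/s2.png

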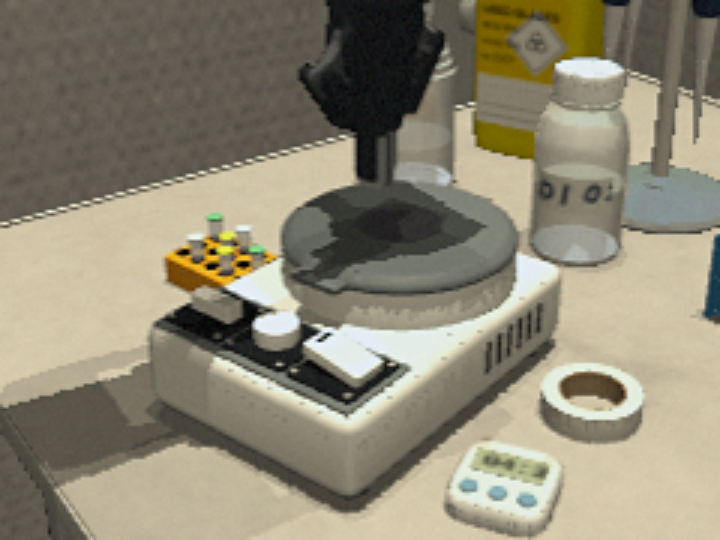

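The lid lies flat and shut on the rim, at about (400,225), with the tips clear above it. Next I'll move over the rocker's on-end.

Request:
{"op": "step_arm", "data": {
  "motion": [
    [[0,-0.003,0.012],[0,-35,12],0],
    [[0,0,0],[0,-35,12],0],
    [[0,0,0],[0,-34,12],0],
    [[0,0,0],[15,0,0],0],
    [[0,0,0],[5,0,0],0]
  ]
}}

```text
time_s: 4.58
tool_pos: [0.4767, -0.0739, 0.1577]
eef_rot: [1.148, 1.557, -0.13]
ft_force: [0.2, 0.7, 0.1]
width: -0.0002
```

```bash
python3 -c "
from h import *
go(-.088,-.036,.125)
a=cv2.resize(snapshot('side')[180:290,230:370,::-1],None,fx=4,fy=4)
cv2.imwrite('pics/s3.png',a)"
```

```text
t 4.575 pos [ 0.4767 -0.0739  0.1577] machine [-85.6 -38.2 157.7] F [0.2 0.7 0.1] w -0.0002 q [-0.21 -0.03  2.12  0.    1.04 -0.5 ]
turn [ 0.001  0.006 -0.013] shift [32.7 -2.8 -2.4]
```

View pics/s3.png

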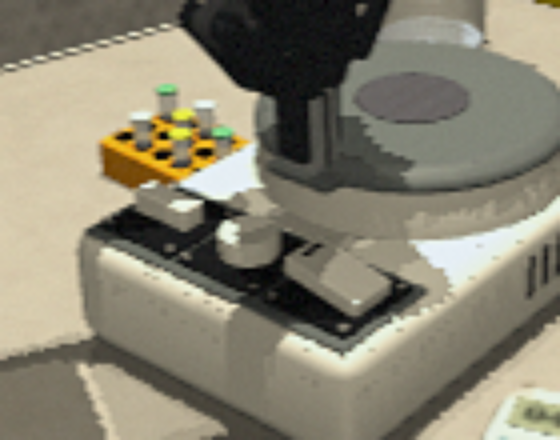

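The tips are right above the ridged end of the rocker, at about (310,248). I'll press down.

Request:
{"op": "step_arm", "data": {
  "motion": [
    [[0,0.006,-0.013],[14,-2,-2],0],
    [[0,0,0],[14,0,0],0],
    [[0,0,0],[8,0,0],0],
    [[0,0,0],[6,0,0],0],
    [[0,0,0],[5,0,0],0]
  ]
}}

```text
time_s: 5.25
tool_pos: [0.4761, -0.0701, 0.1084]
eef_rot: [-2.635, 1.567, 2.373]
ft_force: [-13.0, 6.3, 37.9]
width: -0.0005
```

```bash
python3 -c "
from h import *
go(-.088,-.036,.1095)"
```

```text
t 5.25 pos [ 0.4761 -0.0701  0.1084] machine [-85.1 -34.5 108.4] F [-13.    6.3  37.9] w -0.0005 q [-0.2   0.05  2.15  0.    0.95 -0.5 ]
turn [ 0.003 -0.003  0.002] shift [-1.1 -2.9  1.5]
```

Bottomed with 38 N. I'll hold briefly, then lift and look.

Request:
{"op": "step_arm", "data": {
  "motion": [
    [[0,0,0],[1,0,0],0],
    [[0,0,0],[1,0,0],0],
    [[0,0,0],[0,0,0],0],
    [[0,0,0],[-15,0,0],0],
    [[0,0,0],[-20,0,0],0]
  ]
}}

```text
time_s: 5.88
tool_pos: [0.4752, -0.0703, 0.1446]
eef_rot: [-2.2, 1.564, 2.808]
ft_force: [0.1, 0.2, 0.4]
width: 0.0001
```

```bash
python3 -c "
from h import *
go(-.088,-.001,.12)
a=cv2.resize(snapshot('side')[180:290,230:370,::-1],None,fx=4,fy=4)
cv2.imwrite('pics/s4.png',a)"
```

```text
t 5.875 pos [ 0.4752 -0.0703  0.1446] machine [-86.1 -34.4 144.6] F [0.1 0.2 0.4] w 0.0001 q [-0.2  -0.    2.12  0.    1.03 -0.5 ]
turn [ 0.004 -0.004  0.006] shift [ 24.7  -1.7 -33.3]
```

View pics/s4.png

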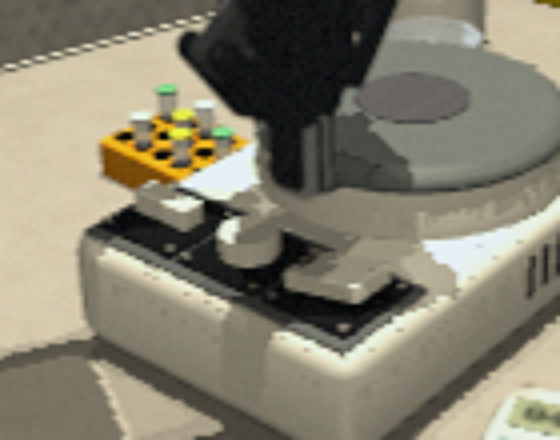

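The rocker's ridge end is now down and its right end raised, so power is on. I'll move over the round key and press it.

Request:
{"op": "step_arm", "data": {
  "motion": [
    [[0,-0.004,0.006],[0,-2,-17],0],
    [[0,0,0],[0,0,-17],0],
    [[0,0,0],[0,0,0],0],
    [[0,0,0],[12,0,0],0],
    [[0,0,0],[12,0,0],0]
  ]
}}

```text
time_s: 6.55
tool_pos: [0.4649, -0.0361, 0.1227]
eef_rot: [1.102, 1.563, -0.171]
ft_force: [1.0, -0.3, -0.8]
width: 0.0001
```

```bash
python3 -c "
from h import *
go(-.088,-.0,.106)
a=cv2.resize(snapshot('side')[180:290,230:370,::-1],None,fx=4,fy=4)
cv2.imwrite('pics/s5.png',a)"
```

```text
t 6.55 pos [ 0.4649 -0.0361  0.1227] machine [-86.    1.4 122.7] F [ 1.  -0.3 -0.8] w 0.0001 q [-0.13 -0.01  2.18 -0.    0.97 -0.43]
turn [ 0.005  0.004 -0.007] shift [16.7 -2.1  1.3]
```

View pics/s5.png

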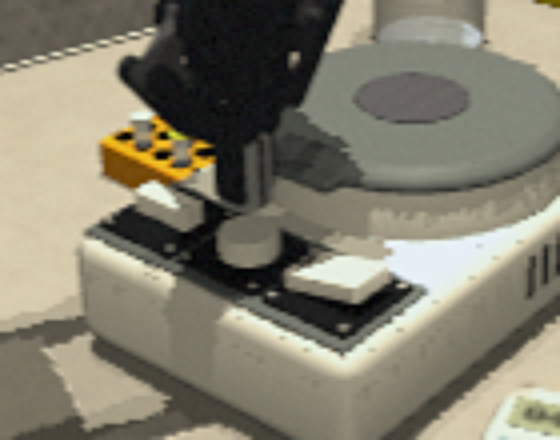

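The tips are above the round key, at about (250,235), with the bar key and rocker clear on either side. I'll press.

Request:
{"op": "step_arm", "data": {
  "motion": [
    [[0,0,0],[8,-2,1],0],
    [[0,0,0],[6,0,0],0],
    [[0,0,0],[3,0,0],0],
    [[0,0,0],[2,0,0],0],
    [[0,0,0],[2,0,0],0]
  ]
}}

```text
time_s: 7.22
tool_pos: [0.4619, -0.038, 0.1045]
eef_rot: [-2.623, 1.569, 2.385]
ft_force: [-7.4, 1.9, 17.6]
width: -0.0
```

```bash
python3 -c "
from h import *
go(-.088,-.0,.105)"
```

```text
t 7.225 pos [ 0.4619 -0.038   0.1045] machine [-89.5   0.4 104.5] F [-7.4  1.9 17.6] w -0.0 q [-0.14  0.02  2.19  0.    0.94 -0.43]
turn [ 0.003 -0.001  0.001] shift [-0.5  1.5  0.4]
```

Request:
{"op": "step_arm", "data": {
  "motion": [
    [[0,0,0],[1.5,0,0],0],
    [[0,0,0],[1.5,0,0],0],
    [[0,0,0],[1.5,0,0],0],
    [[0,0,0],[1.5,0,0],0],
    [[0,0,0],[1.5,0,0],0]
  ]
}}

```text
time_s: 7.85
tool_pos: [0.4619, -0.038, 0.1047]
eef_rot: [-2.417, 1.566, 2.589]
ft_force: [-7.1, 1.8, 12.7]
width: -0.0001
```

```bash
python3 -c "
from h import *
go(-.088,-.0,.105)
a=cv2.resize(snapshot('side')[180:290,230:370,::-1],None,fx=4,fy=4)
cv2.imwrite('pics/s6.png',a)
go(-.088,-.0,.105)"
```

```text
t 7.85 pos [ 0.4619 -0.038   0.1047] machine [-89.5   0.4 104.7] F [-7.1  1.8 12.7] w -0.0001 q [-0.14  0.02  2.19  0.    0.94 -0.43]
turn [ 0.001 -0.004  0.003] shift [-0.3  1.5  0.4]
t 7.9 pos [ 0.4619 -0.038   0.1047] machine [-89.4   0.3 104.7] F [-6.   1.  14.2] w -0.0003 q [-0.14  0.02  2.19  0.    0.94 -0.43]
turn [ 0.001 -0.004  0.003] shift [-0.3  1.4  0.3]
```

View pics/s6.png

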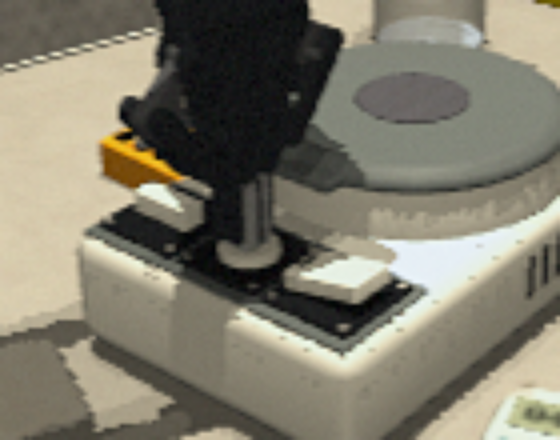

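The round key is fully down under the tips (250,250). The rocker is on, the bar key is up and the lid is shut, so I'm handing in.

```bash
python3 -c "
from bench import *
print(finish_job())"
```

```text
the job is handed in; nothing more can be done
None
```

I pushed the lid shut, pressed the raised end of the rocker down, then pressed the round key. I handed the job in at about 7.9 s with the closed fingertips still holding the key down; no verdict was reported.

- **Round key:** at the last reading the fingertips were at about 80 mm, which is the key's fully-down height. They were pushing with about 14 N, well over the 5 N it needs.
- **Lid, rocker and bar key:** the last picture shows the lid flat, the rocker on and the bar key up. The joint values can't be read directly, so this rests on the pictures and the contact heights.
- **Surroundings:** I saw nothing moved around the machine. The final crop shows only part of the rack and neither the timer nor the tape roll; those two were last seen just after the lid was shut.
- **Force:** the highest wrist reading I saw was about 63 N, as the lid closed. That was contact at the fingertips and under the 120 N wrist limit.

No check failed or disagreed.

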